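# Open the push-and-turn solvent bottle at the phone repair bench

### The job

The phone's battery is glued in, so the adhesive-remover bottle is needed: take the red push-and-turn safety cap of the amber bottle in the bench holder, press it down, twist it anticlockwise (seen from above) while pressed, and lift it off. Finish while still holding the cap in the gripper: upright, still, in the air straight above the open bottle, a few centimetres clear of its mouth. Leave the opened phone, the pry tool, the blue-capped bottle and the screw tray where they are.

Things in the scene. Friction and masses are not known exactly. Their poses are not given: they have to be found in the camera images.
- cap: Red safety cap, white stripe, 44 mm wide, 28 mm tall, 20 to 45 g. Origin: centre of lower rim; z up, x to the stripe. Starts locked, its x along the bottle's x: no turn, no lift. Push down 4 to 6 mm (6.5 is a rigid stop), then, still down, turn anticlockwise seen from above (clockwise is blocked): 45 to 85 degrees from locked (aim at 60) it is free to lift straight up. Grip it at any yaw.
- liner (a joint): Sprung white liner in the neck, pushing the cap up; m, 0 with the cap locked, negative as the cap is pressed, +0.002 with the cap off. It resists with about 3.5 N when locked, 0.9 N more per mm: 7 N at 4 mm, 9 N at 6 mm.
- bottle: Amber bottle, body 64 mm wide, fixed in a grey holder on a 92 mm square plate screwed to the bench: cannot move. Origin: centre of the plate's underside on the bench; z up the neck axis, x to the white mark. Locked cap: rim at 112 mm, top at 140 mm. Shoulder ends at 90 mm (keep fingertips above 95); above it the neck is 26 mm wide, lugs 36, a collar of 38 mm at 103 to 105.5 mm.
- bottle_mouth (a point): Mouth of the bottle: point on the neck axis 136 mm above the bench. The cap is clear of the bottle when its lower rim is 2 mm or more above this, 26 mm up from where it was locked; lift straight up until then.
- phone: Opened phone without its back cover, 147 x 71 x 7 mm, black frame, white battery, lying on the 3 mm thick blue mat between the bottles. Origin: centre of its underside; x along its length. To be left alone.
- spudger: Red plastic pry tool, 133 mm long, 14 mm wide, 6 mm thick, lying on the mat beyond the phone. Origin: near its middle, underside; x along its length. To be left alone.
- flux_bottle: Smaller closed amber bottle with a blue cap, 48 mm across, 105 mm tall, standing loose on the bench on the other side of the phone. Origin: centre of its underside. Not the one to open: to be left alone.
- screw_tray: Grey open tray with six compartments, 60 x 100 x 18 mm, loose on the bench beyond the mat. Origin: centre of its underside. To be left alone.
Things that resemble listed ones, but are neither listed nor needed, are in the scene too. There is more than one size of the cap; the one meant has the size given above.

How it is judged:
By the outcome, as a careful person would: the job done as asked, in the order asked, and still so for the second after the job is handed in, while the arm keeps its last pose, push and grip.
It also fails if it takes over 35 s, if anything falls off the work surface, if the arm or the gripper's body presses on something with over 40 N, if the wrist force passes 120 N, or if a joint passes its speed limit or range.

### The arm

A 6-joint arm with a two-finger parallel gripper is mounted at the origin on the work surface. World frame = base frame: x ahead of the robot, y to its left, z up, the work surface at z = 0. Lengths are in mm, angles in rad, forces in N, time in s.
With the tool pointing down it reaches from about 350 to 775 mm from the base axis. Payload 7.3 kg.
Tool frame: the origin (TCP) lies at the very end of the fingers, on their centre line; the grasp point (between the pads) lies behind it (bot.grip_point_offset is the z of the grasp point in the tool frame, in mm); z points along the fingers, y is the line along which they close (so a half turn about z gives the same grasp; the last joint's range is limited). The gripper opens to 92 mm and grips with 3 to 60 N. Pads are 19 mm wide; open, the fingers measure 130 mm over their backs; the gripper's body (75 mm by 190 mm) begins 47 mm behind the grasp point.
Start: joints at [1.187, 0.342, 1.524, -0, 1.275, -0.146], TCP at [123.655, 510.249, 226.741] pointing down, gripper open.
Joint ranges: [-2.53, 2.53], [-0.77, 2.02], [0.04, 2.7], [-1, 4.14], [0.28, 2.66], [-3.11, 3.11]. Speed limits (rad/s): [2.57, 2.57, 3.14, 3.14, 3.14, 3.14].

### API

Orientations are given as [roll, pitch, yaw] about the fixed x, y, z axes, in that order (R = Rz(yaw) Ry(pitch) Rx(roll)).
In Python, from plant import bot gives the robot as it stands. The module is installed in compiled form; this text tells all that it offers.
- The arm moves only by the shell command python3 -m crank 'ROWS'. ROWS is JSON, a list that holds one entry, the list of rows, each a list of 5 numbers: the opening, from 0 (shut) to 1 (fully open), then the shift along the tool's x, y, z in cm, then the turn about the tool's z in degrees. In form: [[[claw, x, y, z, turn], ...]]. A call has exactly 10 rows; each row is the pose to reach, as a shift and turn from the pose commanded when the call began, along the tool's axes at that moment; what a row does not reach only later rows make up. A row lasts 1/10 s, in which the tool goes at most 50 mm and 8.59 degrees, less where a joint would pass 70% of its speed; a pose out of reach is approached as far as the arm can. A call with a gripper value outside its range is refused whole. The fingers move at their own pace and stop on an object; the grip force is fixed at half the most. Time passes only in rows, so rows that repeat a pose let the fingers close, or fill a call up. It gives the time, the measured TCP pose, the force, the opening and the grip force at its end, in the units of the state.
- bot.get_obs(): the state, without advancing time (a new reading comes with each control period).
- bot.capture(name): name is "side" or "top"; returns (picture, depth): 384x512x3 uint8, red, green, blue; 384x512 float32, mm along the optical axis (not along the pixel's ray), 0 where there is no reading.
- bot.calibration(name): a dict with "vertical_fov" (degrees; the focal length in pixels is half the picture's height over the tangent of half this angle, whatever the lens; pixels are square), "cx", "cy" (the principal point, pixels), "D" ([k1, k2, p1, p2, k3] as OpenCV has them; the pictures are not rectified), "rvec" (rotation vector, rad) and "tvec" (3), from world to camera coordinates, as OpenCV has them. Camera axes: x right, y down, z forward; pixel columns grow to the right and rows downward; lengths in mm; the calibration is good to about 2 mm. A picture is of the moment at which its call begins. calibration takes no time and is no camera call.
- bot.close_job(): hands the job in; it is judged then, once.
The state is a dict: "time": time; "joint_positions": joint angles; "dq": joint speeds; "tau": joint torques, N m; "tool_pos": TCP position; "tcp_rot": TCP orientation; "contact_force": force on the tool from outside, world axes, zero at the start; "moment": the same for the moment, N m; "grip_width": finger opening in mm; "finger_force": force on a finger pad.
Only numpy, scipy, OpenCV 4.12 (cv2) and the standard library are available. Lean on these libraries where they do the work, as an engineer would, in place of code of your own. Each camera call takes 0.05 s, during which the arm holds its last target. There are 200 camera calls.

## Working session

There is one attempt and no reset: what is moved stays moved. The work goes in short steps, Python scripts to look and compute and a shell command to move; the robot and the scene stay as the last step left them, time stands still between calls to the robot, and variables do not carry over. Pictures are saved under pics/ and viewed, at most 10 in all, crops included, and the job is handed in when it is done.

```bash
mkdir -p pics
cat > h.py <<'E'
import numpy as np, cv2
from plant import bot
from scipy.spatial.transform import Rotation as Ro
def cal(n):
    c=bot.calibration(n); f=192/np.tan(np.radians(c["vertical_fov"])/2)
    K=np.array([[f,0,c["cx"]],[0,f,c["cy"]],[0,0,1.]])
    return K,np.array(c["D"],float),cv2.Rodrigues(np.array(c["rvec"],float))[0],np.array(c["tvec"],float).ravel()
def world(n,px,depth):
    K,D,R,t=cal(n); p=np.asarray(px,float).reshape(-1,1,2)
    u=cv2.undistortPoints(p,K,D).reshape(-1,2); d=np.asarray(depth,float).reshape(-1,1)
    return (np.c_[u,np.ones(len(u))]*d-t)@R
def plane(n,px,z):
    K,D,R,t=cal(n); u=cv2.undistortPoints(np.asarray(px,float).reshape(-1,1,2),K,D).reshape(-1,2)
    r=np.c_[u,np.ones(len(u))]@R; o=-R.T@t
    return o+r*((z-o[2])/r[:,2])[:,None]
E
python3 - <<'E'
from h import *
for n in("side","top"):
    im,d=bot.capture(n); np.savez(f"{n}0.npz",im=im,d=d); cv2.imwrite(f"pics/{n}0.png",im[:,:,::-1])
    K,D,R,t=cal(n); print(n,K[0,0],D,(-R.T@t).round(),R[2].round(2))
o=bot.get_obs(); print({k:np.round(v,3) for k,v in o.items()}, bot.grip_point_offset)
E
```

```text
side 471.3644039579842 [0.01539381 0.         0.         0.         0.        ] [ 547. -619.  765.] [ 0.05  0.68 -0.73]
top 365.79768525297686 [0.01831891 0.         0.         0.         0.        ] [493.  15. 810.] [ 0.15 -0.04 -0.99]
{'time': np.float64(0.1), 'joint_positions': array([ 1.187,  0.343,  1.525, -0.   ,  1.275, -0.146]), 'dq': array([-0.   , -0.001, -0.002,  0.   , -0.002, -0.   ]), 'tau': array([ 3.0000e-03, -4.3201e+01, -2.4470e+01,  7.2000e-02,  5.3000e-02,
       -0.0000e+00]), 'tool_pos': array([123.51 , 509.896, 226.116]), 'tcp_rot': array([-3.14 , -0.   ,  2.904]), 'contact_force': array([-1.272, -0.418, -0.827]), 'moment': array([ 0.012,  0.08 , -0.023]), 'finger_force': np.float64(0.0), 'grip_width': np.float64(91.477)} -18.8
```

View pics/top0.png

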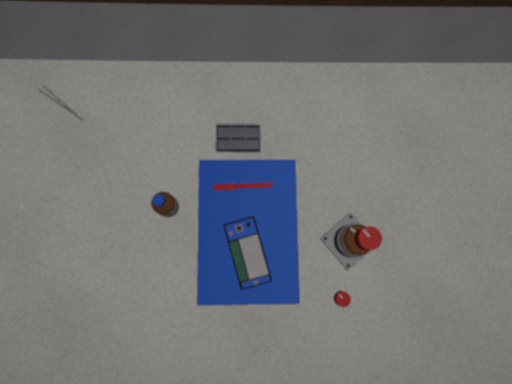

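View pics/side0.png

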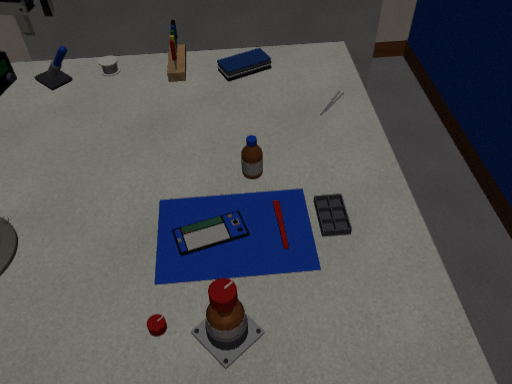

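Candidates: the red cap on the amber bottle in the grey holder, top (369,238) / side (223,295). The decoys are the loose, smaller red cap lying on the bench, top (342,298) / side (157,324), the blue-capped bottle, top (160,202), and the red pry tool, top (243,186). I choose the bottle cap and will measure it and check it in a close crop.

```bash
cat > capm.py <<'E'
from h import *
def redm(im):
    h=cv2.cvtColor(im,cv2.COLOR_RGB2HSV)
    return ((((h[...,0]<6)|(h[...,0]>172))&(h[...,1]>190)&(h[...,2]>90))*255).astype(np.uint8)
def comps(n,im,d):
    k,l,s,c=cv2.connectedComponentsWithStats(redm(im))
    for i in range(1,k):
        if s[i,4]<25: continue
        y,x=np.nonzero((l==i)&(d>0)); w=world(n,np.c_[x,y],d[y,x])
        zt=np.percentile(w[:,2],97); T=w[w[:,2]>zt-4]
        print(n,c[i].round(),s[i],"ztop",zt.round(1),"xy min/max",T[:,:2].min(0).round(1),T[:,:2].max(0).round(1),"mid",((T[:,:2].min(0)+T[:,:2].max(0))/2).round(1))
E
python3 - <<'E'
from capm import *
C=[]
for n,(x,y) in(("top",(362,238)),("side",(223,305))):
    z=np.load(f"{n}0.npz"); im,d=z["im"],z["d"]; comps(n,im,d)
    C.append(cv2.resize(im[y-50:y+50,x-40:x+40],None,fx=5,fy=5,interpolation=cv2.INTER_CUBIC))
cv2.imwrite("pics/crop0.png",np.hstack(C)[:,:,::-1])
# plate corners by plane via top: grey plate height
z=np.load("top0.npz"); im,d=z["im"],z["d"]
for p in [(350,215),(323,239),(347,267)]: print(p,plane("top",p,5).round(1),world("top",p,d[p[1],p[0]]).round(1))
E
```

```text
top [233. 186.] [225 185  18   3  27] ztop 10.0 xy min/max [644.7  10.4] [649.6  48.2] mid [647.2  29.3]
(350, 215) [[ 580.7 -230.     5. ]] [[ 580.2 -228.5   10. ]]
(323, 239) [[ 528.  -167.2    5. ]] [[ 528.  -167.2    5.2]]
(347, 267) [[ 466.7 -217.4    5. ]] [[ 466.8 -216.4    8.4]]
```

View pics/crop0.png

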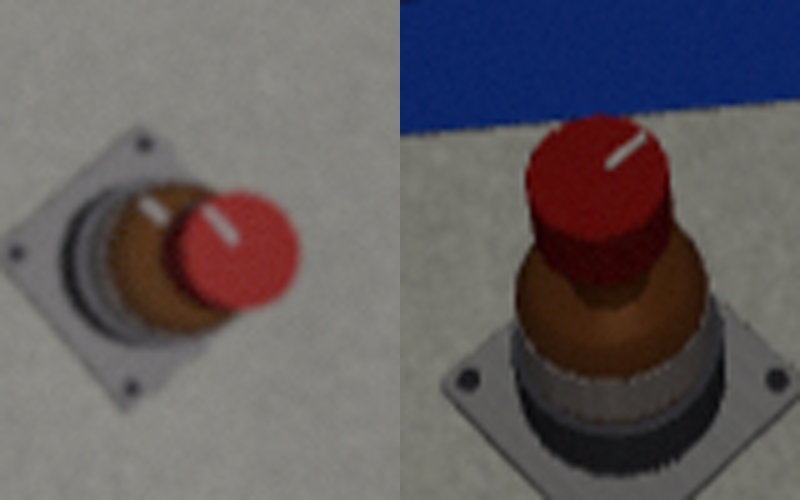

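The crop shows the red cap with its white stripe on the amber bottle in the plated holder. The cap is centred at top (369.6,238.2) with a radius of about 12.2 px, roughly 44 mm across, so it is the right one. My colour mask was too strict, so I'll loosen it.

```bash
sed -i 's/h\[...,1\]>190)&(h\[...,2\]>90/h[...,1]>130)\&(h[...,2]>50/;s/<6)/<5)/' capm.py
cat > fit.py <<'E'
from capm import *
def topfit(n,im,d,near,z,win=25):
    "cap top disc from depth (points within 5 mm of the top plane) cast onto z"
    m=redm(im)>0; h=cv2.cvtColor(im,cv2.COLOR_RGB2HSV); y,x=np.mgrid[:384,:512]
    w=world(n,np.c_[x.ravel(),y.ravel()],d.ravel()).reshape(384,512,3)
    b=(np.abs(w[...,2]-z)<5)&(d>0)&(np.hypot(x-near[0],y-near[1])<win)
    yy,xx=np.nonzero(b); P=plane(n,np.c_[xx,yy],z)[:,:2]
    c,r=cv2.minEnclosingCircle(P.astype(np.float32))
    print(n,"z",np.median(w[b][:,2]).round(1),"mean",P.mean(0).round(1),"circ",np.round(c,1),round(r,1),"eqr",len(xx))
    mm=m&(np.hypot(x-near[0],y-near[1])<win); ct=max(cv2.findContours(mm.astype(np.uint8),0,1)[0],key=cv2.contourArea)
    (cx,cy),rp=cv2.minEnclosingCircle(ct); print("  mask circ px",cx,cy,rp,"->",plane(n,(cx,cy),z).round(1))
    wh=(h[...,1]<90)&b&(h[...,2]>110); yy,xx=np.nonzero(wh)
    if len(xx): Q=plane(n,np.c_[xx,yy],z)[:,:2].mean(0)-P.mean(0); print("  stripe deg",np.degrees(np.arctan2(Q[1],Q[0])).round(1),len(xx))
E
python3 - <<'E'
from fit import *
for n,p in(("top",(369,238)),("side",(223,294))):
    z=np.load(f"{n}0.npz"); comps(n,z["im"],z["d"]); topfit(n,z["im"],z["d"],p,140)
E
```

```text
top [240. 186.] [214 184  58   5 183] ztop 10.6 xy min/max [642.7 -54.5] [651.9  72.5] mid [647.3   9. ]
top [369. 238.] [356 227  25  23 422] ztop 141.5 xy min/max [ 503.1 -242.8] [ 543.6 -201.4] mid [ 523.4 -222.1]
top [342. 299.] [335 292  15  14 153] ztop 22.5 xy min/max [ 388.5 -214. ] [ 415.7 -184.1] mid [ 402.1 -199. ]
top z 139.6 mean [ 522.8 -222.7] circ [ 522.8 -222.7] 22.6 eqr 461
  mask circ px 367.7826232910156 238.0 12.855616569519043 -> [[ 523.2 -219.7  140. ]]
  stripe deg 29.5 32
side [280. 223.] [273 201  16  48 252] ztop 12.1 xy min/max [639.1 -56.5] [653.6  71. ] mid [646.4   7.3]
side [222. 291.] [208 279  29  25 544] ztop 142.6 xy min/max [ 501.1 -246.2] [ 544.4 -203.3] mid [ 522.8 -224.7]
side [155. 323.] [147 314  19  18 234] ztop 22.3 xy min/max [ 384.8 -216.9] [ 414.9 -185.7] mid [ 399.9 -201.3]
side z 140.2 mean [ 522.9 -225.2] circ [ 524.2 -224.7] 24.2 eqr 622
  mask circ px 222.0 290.5 14.221562385559082 -> [[ 522.7 -224.8  140. ]]
  stripe deg 45.8 14
```

Cap top centre is about (522.8, -223.8), with the top at z≈140, and both cameras agree. I'll move there via a point at larger radius.

```bash
python3 -m crank '[[[1,-4,-2.7,-0.5,4],[1,-8,-5.4,-1,8],[1,-12,-8.1,-1.5,12],[1,-16,-10.8,-2,16],[1,-20,-13.5,-2,20],[1,-24,-16.2,-2,24],[1,-28,-19,-2,28],[1,-32,-21.8,-2,32],[1,-36,-24.5,-2,36],[1,-40,-27.3,-2,40]]]'
cat > go.py <<'E'
import sys; from h import *
o=bot.get_obs(); R=Ro.from_euler("xyz",o["tcp_rot"])
t=np.array([float(a) for a in sys.argv[1:4]])
print("t",o["time"],"pos",o["tool_pos"].round(1),"rpy deg",np.degrees(o["tcp_rot"]).round(1),"q",o["joint_positions"].round(2),"F",o["contact_force"].round(1),"M",o["moment"].round(2),"w",o["grip_width"].round(1),o["finger_force"].round(1))
print("tool shift cm",(R.inv().apply(t-o["tool_pos"])/10).round(2))
E
python3 go.py 522.8 -223.8 200
```

```text
time: 1.1
tool_pos: [448.9, 148.9, 246.6]
tcp_rot: [-3.141, -0.0, 2.203]
contact_force: [-0.2, 1.0, -0.1]
grip_width: 91.8
finger_force: 0.0Traceback (most recent call last):
  File "go.py", line 4, in <module>
    print("t",o["time"],"pos",o["tool_pos"].round(1),"rpy deg",np.degrees(o["tcp_rot"]).round(1),"q",o["joint_positions"].round(2),"F",o["contact_force"].round(1),"M",o["moment"].round(2),"w",o["grip_width"].round(1),o["finger_force"].round(1))
                                                                                                                                                                                                ^^^^^^^^^^^^^^^^^^^^^
AttributeError: 'float' object has no attribute 'round'
```

```bash
sed -i 's/o\["grip_width"\].round(1),o\["finger_force"\].round(1)/round(float(o["grip_width"]),1),round(float(o["finger_force"]),1)/' go.py; python3 go.py 522.8 -223.8 200
```

```text
t 1.1 pos [448.9 148.9 246.6] rpy deg [-180.    -0.   126.2] q [ 0.16  0.23  1.62  0.    1.29 -0.47] F [-0.2  1.  -0.1] M [-0.05  0.01 -0.  ] w 91.8 0.0
tool shift cm [-34.44 -16.05   4.65]
```

```bash
python3 -m crank '[[[1,-4,-1.9,0,0],[1,-8,-3.7,0,0],[1,-12,-5.6,0,0],[1,-16,-7.5,0,0],[1,-20,-9.3,0,0],[1,-24,-11.2,1,0],[1,-28,-13,2,0],[1,-32,-14.9,3,0],[1,-34.4,-16,4.6,0],[1,-34.4,-16,4.6,0]]]'; python3 go.py 522.8 -223.8 107
python3 - <<'E'
from fit import *
C=[]
for n,p in(("top",(369,238)),("side",(223,294))):
    im,d=bot.capture(n); C.append(im[150:350,120:420] if n=="side" else im[140:340,200:500]); 
    if n=="side": topfit(n,im,d,p,140)
cv2.imwrite("pics/b1.png",cv2.resize(np.hstack(C),None,fx=1.33,fy=1.33)[:,:,::-1])
E
```

```text
time: 2.1
tool_pos: [522.2, -224.0, 197.6]
tcp_rot: [-3.139, -0.004, 2.202]
contact_force: [-0.4, 0.6, 0.4]
grip_width: 91.9
finger_force: 0.0
t 2.1 pos [ 522.2 -224.   197.6] rpy deg [-179.9   -0.2  126.2] q [-0.54  0.45  1.44 -0.    1.25 -1.17] F [-0.4  0.6  0.4] M [-0.01  0.01 -0.04] w 91.9 0.0
tool shift cm [-0.06  0.08  9.06]
side z 140.2 mean [ 522.8 -225.1] circ [ 523.2 -224.6] 23.8 eqr 621
  mask circ px 222.47825622558594 294.8369445800781 16.77205467224121 -> [[ 523.1 -232.5  140. ]]
  stripe deg 49.3 24
```

View pics/b1.png

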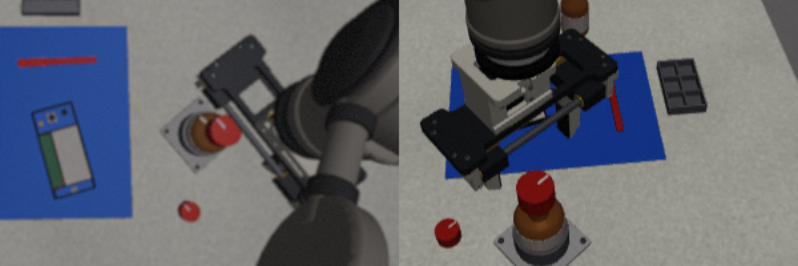

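The picture shows the gripper hanging open above the amber bottle, with the red cap at crop (224,130) top and (536,187) side, lying between the fingers. I'll descend to TCP z≈107 and close gently.

```bash
python3 -m crank '[[[1,0,0,2,0],[1,0,0.1,4,0],[1,0,0.1,6,0],[1,0,0.1,8,0],[1,0,0.1,9,0],[1,0,0.1,9,0],[0.6,0,0.1,9,0],[0.5,0,0.1,9,0],[0.5,0,0.1,9,0],[0.5,0,0.1,9,0]]]'; python3 go.py 522.8 -223.8 107
python3 -m crank '[[[0.45,0,0,0,0],[0.42,0,0,0,0],[0.4,0,0,0,0],[0.35,0,0,0,0],[0.3,0,0,0,0],[0.2,0,0,0,0],[0,0,0,0,0],[0,0,0,0,0],[0,0,0,0,0],[0,0,0,0,0]]]'; python3 go.py 522.8 -223.8 107
```

```text
time: 3.2
tool_pos: [524.3, -220.7, 111.3]
tcp_rot: [3.141, 0.001, 2.206]
contact_force: [1.3, 0.2, 0.3]
grip_width: 64.2
finger_force: 0.0
t 3.2 pos [ 524.3 -220.7  111.3] rpy deg [1.800e+02 1.000e-01 1.264e+02] q [-0.53  0.53  1.56  0.    1.05 -1.17] F [1.3 0.2 0.3] M [-0.05  0.06 -0.07] w 64.2 0.0
tool shift cm [-0.16 -0.31  0.43]
time: 4.2
tool_pos: [523.6, -220.9, 110.7]
tcp_rot: [-3.141, -0.0, 2.206]
contact_force: [-4.5, -2.9, 2.7]
grip_width: 43.8
finger_force: 30.0
t 4.2 pos [ 523.6 -220.9  110.7] rpy deg [-180.    -0.   126.4] q [-0.53  0.53  1.56 -0.    1.05 -1.17] F [-4.5 -2.9  2.7] M [-0.54  0.76  0.02] w 43.8 30.0
tool shift cm [-0.18 -0.24  0.37]
```

Gripped, but the side force shows I'm 2–3 mm off centre, because the previous call ended before the arm had settled. I'll reopen, recentre and regrip.

```bash
python3 -m crank '[[[0.6,0,0,0,0],[0.6,0,0,0,0],[0.6,-0.2,-0.25,0.3,0],[0.6,-0.2,-0.25,0.3,0],[0.6,-0.2,-0.25,0.3,0],[0.4,-0.2,-0.25,0.3,0],[0,-0.2,-0.25,0.3,0],[0,-0.2,-0.25,0.3,0],[0,-0.2,-0.25,0.3,0],[0,-0.2,-0.25,0.3,0]]]'; python3 go.py 522.8 -223.8 107
```

```text
time: 5.2
tool_pos: [523.5, -223.5, 107.7]
tcp_rot: [3.141, 0.0, 2.206]
contact_force: [3.0, 2.0, -0.7]
grip_width: 43.8
finger_force: 30.0
t 5.2 pos [ 523.5 -223.5  107.7] rpy deg [180.    0.  126.4] q [-0.54  0.54  1.56  0.    1.04 -1.17] F [ 3.   2.  -0.7] M [ 0.13 -0.34 -0.04] w 43.8 30.0
tool shift cm [ 0.02 -0.08  0.07]
```

Side force has reversed and is smaller, so the centre is about +1 mm in tool y. I'll correct that while pressing 5 mm.

```bash
python3 -m crank '[[[0,0,0.1,0,0],[0,0,0.1,0.1,0],[0,0,0.1,0.2,0],[0,0,0.1,0.3,0],[0,0,0.1,0.4,0],[0,0,0.1,0.5,0],[0,0,0.1,0.5,0],[0,0,0.1,0.5,0],[0,0,0.1,0.5,0],[0,0,0.1,0.5,0]]]'; python3 go.py 523 -223.8 102
```

```text
time: 6.2
tool_pos: [523.9, -223.3, 103.2]
tcp_rot: [-3.141, 0.0, 2.206]
contact_force: [-3.4, 0.2, 6.2]
grip_width: 43.5
finger_force: 30.0
t 6.2 pos [ 523.9 -223.3  103.2] rpy deg [-180.     0.   126.4] q [-0.54  0.54  1.56 -0.    1.03 -1.17] F [-3.4  0.2  6.2] M [-0.12  0.55  0.03] w 43.5 30.0
tool shift cm [ 0.02 -0.1   0.12]
```

```bash
cat > look.py <<'E'
import sys; from fit import *
C=[]
for n,(x,y) in(("top",(369,238)),("side",(223,290))):
    im,d=bot.capture(n); C.append(cv2.resize(im[y-45:y+45,x-60:x+60],None,fx=3.3,fy=3.3,interpolation=cv2.INTER_CUBIC))
    b=(redm(im)>0)&(d>0); yy,xx=np.nonzero(b); k=(abs(xx-x)<40)&(abs(yy-y)<45); 
    if k.sum():
        w=world(n,np.c_[xx,yy][k],d[yy[k],xx[k]]); print(n,k.sum(),"z p10,50,95",np.percentile(w[:,2],[10,50,95]).round(1))
cv2.imwrite(sys.argv[1],np.hstack(C)[:,:,::-1])
E
python3 look.py pics/p1.png
```

```text
top 124 z p10,50,95 [123.8 135.  206.6]
side 367 z p10,50,95 [115.2 134.6 138. ]
```

View pics/p1.png

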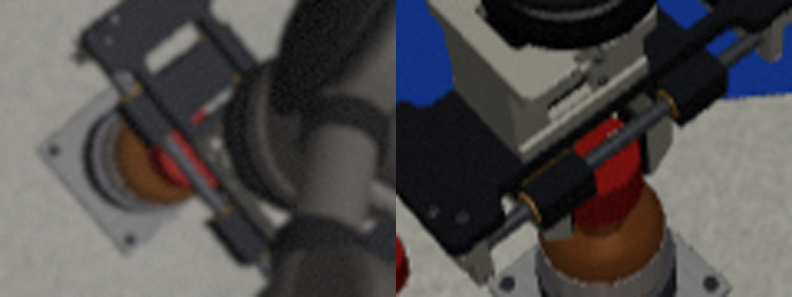

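The picture shows the fingers clamped on the red cap at side crop (605,170), on the bottle. The cap top has dropped about 4 mm, and the 7 N reading agrees. I'll press 1 mm more, then turn anticlockwise (negative about tool z).

```bash
python3 -m crank '[[[0,0,0,0.1,0],[0,0,0,0.1,0],[0,0,0,0.1,-7],[0,0,0,0.1,-15],[0,0,0,0.1,-23],[0,0,0,0.1,-31],[0,0,0,0.1,-39],[0,0,0,0.1,-46],[0,0,0,0.1,-53],[0,0,0,0.1,-60]]]'; python3 go.py 523 -223.8 102; python3 -m crank '[[[0,0,0,0,-2],[0,0,0,0,-2],[0,0,0,0,-2],[0,0,0,0,-2],[0,0,0,0,-2],[0,0,0,0,-2],[0,0,0,0,-2],[0,0,0,0,-2],[0,0,0,0,-2],[0,0,0,0,-2]]]';python3 go.py 523 -223.8 102;python3 look.py pics/p2.png
```

```text
time: 7.3
tool_pos: [525.1, -223.3, 102.7]
tcp_rot: [-3.14, 0.003, -3.025]
contact_force: [0.3, 1.8, 7.4]
grip_width: 43.5
finger_force: 30.0
t 7.3 pos [ 525.1 -223.3  102.7] rpy deg [-1.799e+02  1.000e-01 -1.733e+02] q [-0.54  0.55  1.56  0.    1.03 -2.22] F [0.3 1.8 7.4] M [ 0.12 -0.   -0.09] w 43.5 30.0
tool shift cm [ 0.21 -0.03  0.07]
time: 8.3
tool_pos: [525.1, -223.3, 102.7]
tcp_rot: [-3.14, 0.003, -2.995]
contact_force: [-1.0, 0.6, 7.9]
grip_width: 43.7
finger_force: 30.0
t 8.3 pos [ 525.1 -223.3  102.7] rpy deg [-1.799e+02  1.000e-01 -1.716e+02] q [-0.54  0.55  1.56  0.    1.03 -2.25] F [-1.   0.6  7.9] M [0.1  0.04 0.02] w 43.7 30.0
tool shift cm [ 0.21 -0.02  0.07]
top 64 z p10,50,95 [133.5 136.1 205.1]
```

View pics/p2.png

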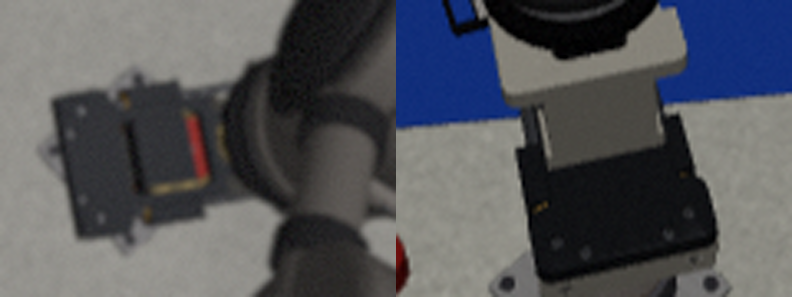

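The gripper has turned 62° with almost no twisting moment left, so the cap most likely followed. I'll lift straight up slowly and watch the force.

```bash
python3 -m crank '[[[0,0,0,-0.1,0],[0,0,0,-0.2,0],[0,0,0,-0.3,0],[0,0,0,-0.4,0],[0,0,0,-0.5,0],[0,0,0,-0.6,0],[0,0,0,-0.7,0],[0,0,0,-0.8,0],[0,0,0,-0.9,0],[0,0,0,-0.9,0]]]'; python3 go.py 524.5 -223.3 190
```

```text
time: 9.4
tool_pos: [523.5, -222.7, 110.2]
tcp_rot: [3.14, -0.001, -2.995]
contact_force: [-0.5, 0.2, -0.4]
grip_width: 43.7
finger_force: 30.0
t 9.4 pos [ 523.5 -222.7  110.2] rpy deg [ 1.799e+02 -1.000e-01 -1.716e+02] q [-0.54  0.54  1.56  0.    1.05 -2.25] F [-0.5  0.2 -0.4] M [0.01 0.02 0.  ] w 43.7 30.0
tool shift cm [-0.08 -0.06 -7.98]
```

Above the locked height with no force on the tool, so the cap is free. Lifting it about 62 mm more.

```bash
python3 -m crank '[[[0,0,0,-0.6,0],[0,0,0,-1.3,0],[0,0,0,-2,0],[0,0,0,-2.7,0],[0,0,0,-3.4,0],[0,0,0,-4.1,0],[0,0,0,-4.8,0],[0,0,0,-5.4,0],[0,0,0,-5.9,0],[0,0,0,-6.2,0]]]'; python3 -m crank '[[[0,0,0,0,0],[0,0,0,0,0],[0,0,0,0,0],[0,0,0,0,0],[0,0,0,0,0],[0,0,0,0,0],[0,0,0,0,0],[0,0,0,0,0],[0,0,0,0,0],[0,0,0,0,0]]]';python3 go.py 523.5 -223.5 172
sed -i 's/y-45:y+45/y-70:y+45/;s/abs(yy-y)<45/abs(yy-y+12)<57/' look.py; python3 look.py pics/p3.png
```

```text
time: 10.4
tool_pos: [524.1, -223.1, 173.2]
tcp_rot: [-3.141, 0.0, -2.995]
contact_force: [-0.6, 0.3, -0.4]
grip_width: 43.3
finger_force: 30.0
time: 11.4
tool_pos: [524.1, -223.0, 172.7]
tcp_rot: [3.142, 0.0, -2.995]
contact_force: [0.1, -1.3, -0.2]
grip_width: 43.9
finger_force: 30.0
t 11.4 pos [ 524.1 -223.   172.7] rpy deg [ 180.     0.  -171.6] q [-0.54  0.47  1.48  0.    1.19 -2.25] F [ 0.1 -1.3 -0.2] M [ 0.02  0.03 -0.03] w 43.9 30.0
tool shift cm [ 0.06 -0.04  0.07]
top 91 z p10,50,95 [203.7 205.7 275.6]
side 1 z p10,50,95 [10.1 10.1 10.1]
```

View pics/p3.png

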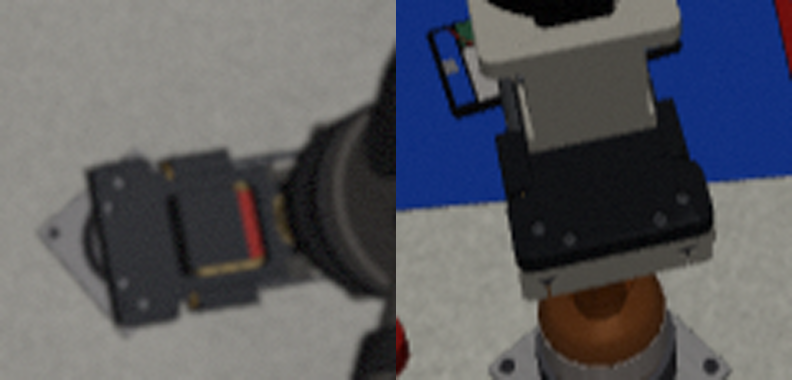

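The picture shows the red cap still in the fingers (top crop (248,225), cap top at z≈205.7, so the rim is about 41 mm above the mouth). The open amber bottle stands below it in the side crop (600,300). The arm is still, and nothing else was touched, so I'm handing in.

```bash
python3 -c "
from plant import bot
print(bot.close_job())"
```

```text
the job is handed in; nothing more can be done
None
```

I pressed the red cap down, turned it about 62° anticlockwise and lifted it off; it was handed in held upright and still, about 41 mm above the open bottle's mouth, after about 11.5 s and with the other items untouched.

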